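# Rack the spot plate by way of the sloped rest

## Task

Pick up the white porcelain spot plate that lies flat on the bench, lay it squarely, centred, on the sloped rest with its lower end against the stop, and let go of it there. Then take it again by its raised upper end and stand it on end, centred in the empty slot of the draining rack, all the way down and released. Never drop the plate, and do not knock the other labware about.

Things in the scene. Friction and masses are not known exactly. Their poses are not given: they have to be found in the camera images.
- plate: The loose spot plate: a white porcelain slab 130 x 55 x 9 mm (its x, y, z) with ten shallow wells in its upper face, about 0.16 kg. Origin at the centre of its underside; x along its length, z out of the face with the wells. It starts lying flat on the bench, wells up; its ends are alike. Not the identical plate that already stands in the rack.
- plate_center (a point): Centre of the spot plate's volume, 4.5 mm above its origin.
- rest_board: Sloping aluminium board of the rest, 36 mm wide, 10 mm thick, at 45 degrees, rising towards the robot's left. Origin on its face where the middle of the seated plate's underside lies, 85 mm above the bench; x up the slope, y across, z out of the face. It ends at x = +20 mm: the upper 45 mm of a seated plate stick out free above and below, and 9.5 mm along each long side.
- stop (a point): Middle of the stop's face at the foot of the slope, on the board's surface, 65 mm down the slope from the board's origin (axes as the board's). The stop is a ledge across the 36 mm board, standing 14 mm out of its face.
- rest: The whole rest, fixed to the bench, on a dark base 130 x 90 x 10 mm; two posts below carry the board. Origin at the centre of the base's underside, straight below the board's origin; z up, x in the direction in which the slope rises.
- rack: Grey draining rack fixed to the bench: base 134 x 110 x 10 mm, origin at the centre of its underside; z up, x across its two slots (to the robot's left), y along them. A slot lies between two walls 6 mm thick, 90 long, tops 60 mm above the bench, 15 mm apart, ends open. The slot at x = -32 mm holds an identical fixed plate, its top 140 mm above the bench; the slot at x = +32 mm is empty.
- slot (a point): Middle of the empty slot's floor, 10 mm above the bench; axes as those of the rack. A plate standing in it has its centre 65 mm above this point and its top end 130 mm above it.
- dish: Bystander: low open glass dish, 90 mm across, 14 mm high. Origin at the centre of its underside. It and the plate may have swapped places.
- wash_bottle: Bystander: white plastic bottle, 64 mm across, 160 mm high. Origin at the centre of its underside.
- beaker: Bystander: glass beaker, 72 mm across, 90 mm high. Origin at the centre of its underside.
- spatula: Bystander: steel spatula 180 mm long lying on the bench along its x. Origin at its middle, underside.
- jar: Bystander: amber jar with black cap, 56 mm across, 85 mm high. Origin at the centre of its underside.
Mind the look-alikes: they are no part of the job. Of the things like the plate, leave any that is brown or green; of the rest the larger one is meant.

How it is judged:
By the outcome, as a careful person would: the job done as asked, in the order asked, and still so for the second after the job is handed in, with the robot touching nothing.
It also fails if it takes over 72 s, if anything falls off the work surface, if the arm or the gripper's body presses on something with over 40 N, if the wrist force passes 120 N, or if a joint passes its speed limit or range.

## Robot

A 6-joint arm with a two-finger parallel gripper is mounted at the origin on the work surface. World frame = base frame: x ahead of the robot, y to its left, z up, the work surface at z = 0. Lengths are in m, angles in rad, forces in N, time in s.
With the tool pointing down it reaches from about 0.35 to 0.775 m from the base axis. Payload 5.5 kg.
Tool frame: the origin (TCP) lies between the finger pads; the fingertips stand 19 mm ahead of it and the grasp point (between the pads) is the TCP; z points along the fingers, y is the line along which they close (so a half turn about z gives the same grasp; the last joint's range is limited). The gripper opens to 85 mm and grips with 20 to 120 N. Pads are 22 mm wide; open, the fingers measure 114 mm over their backs; the gripper's body (76 mm by 85 mm) begins 54 mm behind the grasp point. The pads swing forward as they close: fully open they stand 13 mm farther back than shut.
Start: joints at [1.091, 0.313, 0.046, 1.304, 0, 1.431], TCP at [0.192, 0.542, 0.25] pointing down, gripper open.
Joint ranges: [-2.76, 2.76], [-0.86, 1.69], [-1.03, 1.26], [-2.2, 2.34], [-1.47, 1.5], [-3.14, 3.14]. Speed limits (rad/s): [2.57, 2.57, 3.14, 3.14, 3.14, 3.14].

## Interface

Orientations are given as a unit quaternion [w, x, y, z].
In Python, from workcell import env gives the robot as it stands.
- The arm moves only by the shell command python3 -m pendant 'ROWS' [FORCE]. ROWS is JSON, a list of rows, each an object with "travel": the shift along the tool's x, y, z scaled (see below), a list of three; "rot": the turn, a rotation vector about the tool's x, y, z scaled (see below), a list of three; "fingers": the opening, from -1 (shut) to 1 (fully open). In form: [{"travel": [dx, dy, dz], "rot": [wx, wy, wz], "fingers": fingers}, ...]. A call has 1 to 10 rows; each row is the pose to reach, as a shift and turn from the pose commanded when the call began, along the tool's axes at that moment; what a row does not reach only later rows make up. The controller multiplies each number of a shift by 0.12 m and each number of a turn by 60 degrees. A row lasts 1/10 s, in which the tool goes at most 50 mm and 8.59 degrees, less where a joint would pass 70% of its speed; a pose out of reach is approached as far as the arm can. A call with a number of a shift or a turn outside -1 to 1 is refused whole. A call with a gripper value outside its range is refused whole. The fingers move at their own pace and stop on an object; FORCE is the grip in N (left out, the last holds). Time passes only in rows, so rows that repeat a pose let the fingers close. It gives the time, the measured TCP pose, the force, the opening and the grip force at its end, in the units of the state.
- env.get_state(): the state, without advancing time (a new reading comes with each control period).
- env.read_camera(name): name is "side" or "top" or "wrist"; returns (picture, depth): 400x640x3 uint8, blue, green, red; 400x640 float32, m along the optical axis (not along the pixel's ray), 0 where there is no reading.
- env.camera_model(name): a dict with "fovy" (degrees; the focal length in pixels is half the picture's height over the tangent of half this angle, whatever the lens; pixels are square), "cx", "cy" (the principal point, pixels), "rvec" (rotation vector, rad) and "tvec" (3), from world to camera coordinates, as OpenCV has them; the wrist camera has in their place "T_tool_cam" (4x4, takes a point from camera to tool coordinates, whose origin is the TCP and whose axes are the flange's). Camera axes: x right, y down, z forward; pixel columns grow to the right and rows downward; lengths in m; the calibration is good to about 2 mm. The wrist camera is an equidistant fisheye: a pixel r from the principal point sees the ray r / f radians off the axis. A picture is of the moment at which its call begins: read the wrist's pose just before it. camera_model takes no time and is no camera call.
- env.hand_in(): hands the job in; it is judged then, once.
Trained networks look in the newest picture that a camera, given by its name, has taken for a name from the list of things; names that differ only in an ending like _2 or _b are one class to them, and where a whole thing is asked for, a point or a joint stands for the part that bears it (a point fixed in the world has none). Each returns a list of dicts, best first, with "conf" (0 to 1); they miss things now and then, are a little off and sometimes report something else, mostly with a low value. They report only what shows in the picture. A call takes as long as a camera call. They do not tell look-alikes from the thing itself.
- env.outline_of(camera, target): "mask" (400x640 bool, what is visible of it) and "xy" ([column, row] in pixels, amid what is visible of it).
The state is a dict: "clock": time; "joint_pos": joint angles; "qvel": joint speeds; "tau": joint torques, N m; "tcp_pos": TCP position; "orientation": TCP orientation; "wrist_force": force on the tool from outside, world axes, zero at the start; "ft_torque": the same for the moment, N m; "finger_gap": finger opening in m; "grip_force": force on a finger pad.
Only numpy, scipy, OpenCV 4.12 (cv2) and the standard library are available. Lean on these libraries where they do the work, as an engineer would, in place of code of your own. Each camera call takes 0.05 s, during which the arm holds its last target. There are 200 camera calls.

## Working session

There is one attempt and no reset: what is moved stays moved. The work goes in short steps, Python scripts to look and compute and a shell command to move; the robot and the scene stay as the last step left them, time stands still between calls to the robot, and variables do not carry over. Pictures are saved under pics/ and viewed, at most 10 in all, crops included, and the job is handed in when it is done.

```bash
ls; mkdir -p pics
cat > h.py <<'E'
import numpy as np, cv2
from scipy.spatial.transform import Rotation as R
from workcell import env
def cam(n):
    m=env.camera_model(n); f=200/np.tan(np.radians(m["fovy"])/2)
    return m,f
def cloud(n,dep,mask):
    m,f=cam(n); v,u=np.nonzero(mask&(dep>0)); d=dep[v,u]
    P=np.c_[(u-m["cx"])/f*d,(v-m["cy"])/f*d,d]
    Rm=R.from_rotvec(np.ravel(m["rvec"])).as_matrix()
    return (P-np.ravel(m["tvec"]))@Rm
def tool():
    s=env.get_state(); q=s["orientation"]
    return np.array(s["tcp_pos"]),R.from_quat([q[1],q[2],q[3],q[0]]),s
def go(pos,Rt):
    """travel and rot numbers from present measured pose to pos,Rt(Rotation)"""
    p,r,s=tool()
    return np.round(r.inv().apply(np.array(pos)-p)/.12,3),np.round((r.inv()*Rt).as_rotvec(degrees=True)/60,3)
E
python3 - <<'E'
from h import *
for n in("top","side"):
    im,d=env.read_camera(n); cv2.imwrite(f"pics/{n}0.png",im); np.save(f"{n}0.npy",d)
    m=env.camera_model(n); print(n,m)
    for t in ["plate","rest_board","rest","rack","dish","wash_bottle","beaker","spatula","jar"]:
        for o in env.outline_of(n,t):
            P=cloud(n,d,o["mask"]); 
            if len(P)<5: print(t,"few"); continue
            top=P[P[:,2]>np.percentile(P[:,2],90)-.006]
            print(t,round(o["conf"],2),np.round(o["xy"]),o["mask"].sum(),"med",np.median(P,0).round(3),"min",np.percentile(P,2,axis=0).round(3),"max",np.percentile(P,98,axis=0).round(3))
print(tool()[2])
E
```

```text
pics
top {'fovy': 55.47284538127375, 'cx': 324.7605089897431, 'cy': 196.20068038046853, 'rvec': array([ 2.19672172, -2.18677529,  0.00951944]), 'tvec': array([0.02646864, 0.50586087, 1.28359197])}
plate 0.95 [202. 251.] 626 med [0.31  0.443 0.009] min [0.273 0.381 0.   ] max [0.344 0.505 0.014]
plate 0.88 [340. 205.] 542 med [ 0.476 -0.02   0.009] min [ 0.419 -0.06   0.004] max [0.534 0.018 0.014]
plate 0.8 [310. 249.] 291 med [0.333 0.071 0.005] min [ 0.292  0.051 -0.001] max [0.374 0.095 0.011]
plate 0.74 [376. 242.] 261 med [ 0.352 -0.159  0.006] min [ 0.335 -0.199  0.001] max [ 0.372 -0.116  0.012]
rest_board 0.54 [258. 181.] 305 med [0.55  0.231 0.065] min [0.528 0.192 0.038] max [0.574 0.268 0.098]
rest 0.86 [261. 181.] 995 med [0.543 0.244 0.011] min [0.495 0.186 0.003] max [0.594 0.313 0.096]
rest 0.65 [258. 180.] 269 med [0.549 0.234 0.068] min [0.528 0.196 0.038] max [0.568 0.266 0.098]
rack 0.83 [395. 187.] 1264 med [ 0.545 -0.209  0.013] min [ 0.49  -0.272  0.004] max [ 0.605 -0.146  0.14 ]
wash_bottle 0.89 [459. 199.] 511 med [ 0.501 -0.399  0.107] min [ 0.474 -0.472  0.
[... 1961 characters left out ...]
0.13  0.086]
{'clock': 1.0, 'joint_pos': array([1.09142984e+00, 3.13172820e-01, 4.61280723e-02, 1.30355365e+00,
       1.39486296e-05, 1.43115644e+00]), 'qvel': array([ 0.0002914 , -0.00041367,  0.00059514, -0.00036332, -0.00047714,
        0.00139011]), 'tau': array([ 5.75199210e-04, -4.80473256e+01,  2.98818111e+01,  2.02899723e-04,
       -2.65903941e-05, -6.90318117e-06]), 'tcp_pos': array([0.19166718, 0.54219096, 0.25035016]), 'orientation': array([2.35000656e-05, 1.69047619e-01, 9.85607880e-01, 9.63860012e-05]), 'wrist_force': array([-0.46300053,  0.24325284, -0.39573653]), 'ft_torque': array([-0.03021257,  0.07421036,  0.00816831]), 'grip_force': 0.0, 'finger_gap': 0.0853328198981223}
```

Run:
```python
import cv2,numpy as np
a=cv2.imread("pics/top0.png"); cv2.imwrite("pics/top0c.png",cv2.resize(a[100:300,170:490],None,fx=2.5,fy=2.5,interpolation=2))
from h import *
# geometry fits of plates by min-area rect on top, side
for n in("top","side"):
    d=np.load(n+"0.npy")
    for o in env.outline_of(n,"plate"):
        P=cloud(n,d,o["mask"]); Q=P[(P[:,2]<.03)]
        h=np.median(Q[:,2]); Q=Q[np.abs(Q[:,2]-np.percentile(Q[:,2],70))<.005]
        r=cv2.minAreaRect((Q[:,:2]*1000).astype(np.float32)); print(n,o["xy"],r,h)
    o=env.outline_of(n,"rest")[0]; P=cloud(n,d,o["mask"]);Q=P[P[:,2]<.018]; print("rest",cv2.minAreaRect((Q[:,:2]*1000).astype(np.float32)))
    B=P[P[:,2]>.03]; c=B.mean(0); w=np.linalg.svd(B-c)[2]; print("board n",w[2],c)
    o=env.outline_of(n,"rack")[0]; P=cloud(n,d,o["mask"]);
    for lo,hi in((.002,.018),(.05,.065),(.13,.15)):
        Q=P[(P[:,2]>lo)&(P[:,2]<hi)]; print("rack",lo,len(Q),cv2.minAreaRect((Q[:,:2]*1000).astype(np.float32)))
```

```text
top [202.2, 250.6] ((309.3260803222656, 443.506103515625), (54.52866744995117, 130.4049835205078), 14.331153869628906) 0.008517882094664853
top [339.7, 205.4] ((476.7176513671875, -20.560867309570312), (127.55836486816406, 49.86335754394531), 25.605690002441406) 0.009012111655327525
top [309.5, 248.6] ((331.9017333984375, 72.14344787597656), (86.38219451904297, 38.6977653503418), 9.90412425994873) 0.0054650401695008665
top [375.9, 241.8] ((352.3145446777344, -157.30966186523438), (36.23770523071289, 86.41162109375), 7.397454261779785) 0.00600262399767972
rest ((546.4956665039062, 251.93557739257812), (93.97352600097656, 133.05718994140625), 17.350509643554688)
board n [ 0.12026481 -0.63369521  0.76417718] [0.54957616 0.23178663 0.06649491]
rack 0.002 722 ((548.310302734375, -211.6958770751953), (108.9873046875, 138.6485595703125), 15.992528915405273)
rack 0.05 229 ((547.24658203125, -211.08534240722656), (89.53693389892578, 91.52587890625), 13.921603202819824)
rack 0.13 63 ((554.9552612304688, -241.37493896484375), (52.77376174926758, 9.948188781738281), 15.044564247131348)
side [254
[... 400 characters left out ...]
006747344450978193
side [308.4, 236.8] ((477.7660217285156, -22.596649169921875), (130.64663696289062, 57.61324691772461), 24.80305290222168) 0.007522189791515831
rest ((536.7145385742188, 277.2220153808594), (90.8900375366211, 192.64671325683594), 16.14008140563965)
board n [ 0.23467175  0.68145763 -0.69321329] [0.54824864 0.23170619 0.06363441]
rack 0.002 958 ((548.6340942382812, -211.8584747314453), (110.32577514648438, 135.89590454101562), 13.865153312683105)
rack 0.05 571 ((548.5746459960938, -211.77127075195312), (90.10673522949219, 93.39335632324219), 14.08967113494873)
rack 0.13 146 ((555.9386596679688, -242.95816040039062), (54.45023727416992, 10.68898868560791), 12.354022026062012)
```

View pics/top0c.png

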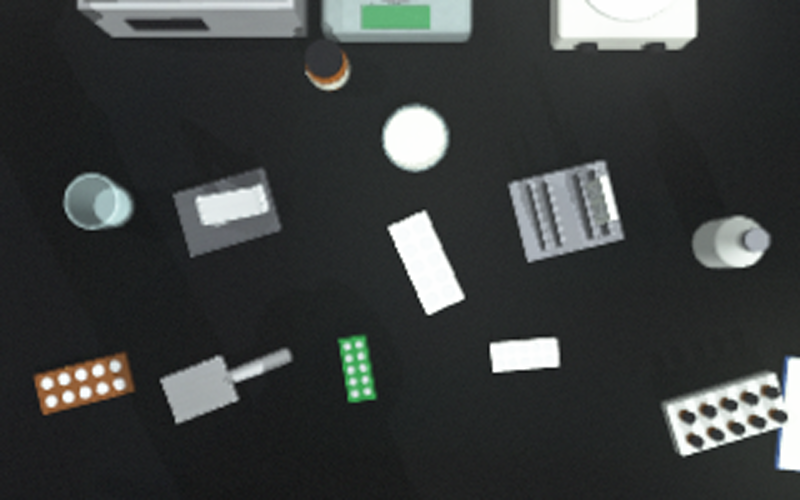

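Candidates in the top picture: the brown plate (202,251), the green one (310,249), the small white one (376,242, 86×37 mm), the white tray with dark wells (460,265) and the large white one (340,205, 130×56 mm). I choose (340,205). Next is a close crop to check that, while working out the first hover.

Run:
```python
from h import *
a=cv2.imread("pics/side0.png"); cv2.imwrite("pics/side0c.png",cv2.resize(a[100:380,230:430],None,fx=2.1,fy=2.1,interpolation=2))
d=np.load("top0.npy"); m=np.zeros((400,640),bool); m[240:290,425:500]=1
P=cloud("top",d,m); Q=P[P[:,2]>.004]; print(np.median(Q,0),cv2.minAreaRect((Q[:,:2]*1000).astype(np.float32)))
print(go([.50,.22,.36],tool()[1]), env.camera_model("wrist"))
```

```text
[ 0.27938819 -0.46307907  0.01880641] ((278.421875, -433.2286071777344), (163.77035522460938, 248.33392333984375), 0.42380985617637634)
(array([-3.317, -1.675, -0.914]), array([0., 0., 0.])) {'fovy': 65.70646984690485, 'cx': 319.1711828702475, 'cy': 197.98097554313205, 'T_tool_cam': array([[-1.14012403e-03, -9.60717590e-01, -2.77525517e-01,
         7.07050461e-02],
       [ 9.99998953e-01, -1.34274905e-03,  5.40057699e-04,
         3.37213556e-04],
       [-8.91490056e-04, -2.77524611e-01,  9.60718115e-01,
        -1.22900924e-01],
       [ 0.00000000e+00,  0.00000000e+00,  0.00000000e+00,
         1.00000000e+00]])}
```

View pics/side0c.png

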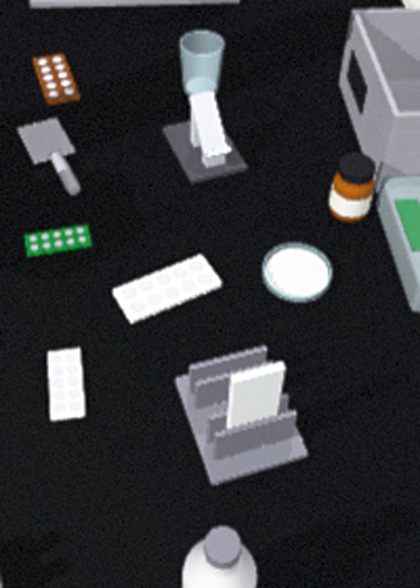

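The crop shows the white ten-well plate at crop (167,288), the rest at (208,135), the dish at (297,272) and the rack at (240,410) with its free slot on the left. The choice stands. I hover over the rest for a wrist view.

```bash
python3 -m pendant '[{"travel":[-0.83,-0.42,-0.23],"rot":[0,0,0],"fingers":1},{"travel":[-0.83,-0.42,-0.23],"rot":[0,0,0],"fingers":1},{"travel":[-0.83,-0.42,-0.23],"rot":[0,0,0],"fingers":1}]'
python3 -m pendant '[{"travel":[-0.83,-0.42,-0.23],"rot":[0,0,0],"fingers":1},{"travel":[-0.83,-0.42,-0.23],"rot":[0,0,0],"fingers":1},{"travel":[-0.83,-0.42,-0.23],"rot":[0,0,0],"fingers":1}]'
python3 -m pendant '[{"travel":[-0.83,-0.42,-0.23],"rot":[0,0,0],"fingers":1},{"travel":[-0.83,-0.42,-0.23],"rot":[0,0,0],"fingers":1},{"travel":[-0.83,-0.42,-0.23],"rot":[0,0,0],"fingers":1}]'
python3 -m pendant '[{"travel":[-0.83,-0.42,-0.23],"rot":[0,0,0],"fingers":1},{"travel":[-0.83,-0.42,-0.23],"rot":[0,0,0],"fingers":1},{"travel":[-0.83,-0.42,-0.23],"rot":[0,0,0],"fingers":1},{"travel":[-0.83,-0.42,-0.23],"rot":[0,0,0],"fingers":1},{"travel":[-0.83,-0.42,-0.23],"rot":[0,0,0],"fingers":1}]'
cat >> h.py <<'E'
def wcloud(d,mask,pose):
    m,f=cam("wrist"); v,u=np.nonzero(mask&(d>0)); z=d[v,u]
    a=np.c_[u-m["cx"],v-m["cy"]]; r=np.hypot(*a.T)+1e-9; t=np.tan(r/f)
    P=np.c_[a*(t/r*z)[:,None],z]; T=m["T_tool_cam"]
    return pose[1].apply(P@T[:3,:3].T+T[:3,3])+pose[0]
def wproj(X,pose):
    m,f=cam("wrist"); T=m["T_tool_cam"]
    C=(pose[1].inv().apply(X-pose[0])-T[:3,3])@T[:3,:3]
    rho=np.hypot(C[:,0],C[:,1]); th=np.arctan2(rho,C[:,2])
    return np.c_[m["cx"]+f*th*C[:,0]/rho,m["cy"]+f*th*C[:,1]/rho]
def wlook(name):
    pose=tool()[:2]; im,d=env.read_camera("wrist"); cv2.imwrite(f"pics/{name}.png",im); np.savez(f"{name}.npz",d=d,p=pose[0],q=pose[1].as_quat())
    return pose,im,d
E
python3 - <<'E'
from h import *
pose,im,d=wlook("w1"); print(pose[0])
for t in ["rest_board","rest","rack","plate"]:
    for o in env.outline_of("wrist",t):
        P=wcloud(d,o["mask"],pose); np.save(f"w1_{t}.npy",P)
        print(t,o["conf"],o["xy"],len(P),np.percentile(P,2,axis=0).round(3),np.percentile(P,98,axis=0).round(3))
        if t[:4]=="rest":
            Q=P[P[:,2]>.045]; c=Q.mean(0); print(" n",np.linalg.svd(Q-c)[2].round(3),c)
            Q=P[P[:,2]<.018]; 
            if len(Q)>5: print(" base",cv2.minAreaRect((Q[:,:2]*1000).astype(np.float32)))
E
```

```text
clock: 1.6
tcp_pos: [0.271, 0.4595, 0.2792]
orientation: [0.001, 0.17, 0.985, 0.0]
wrist_force: [-0.3, -0.3, 0.4]
finger_gap: 0.0855
grip_force: 0.0
clock: 1.9
tcp_pos: [0.3485, 0.3787, 0.3068]
orientation: [0.001, 0.171, 0.985, 0.001]
wrist_force: [-0.2, 0.8, 0.1]
finger_gap: 0.0854
grip_force: 0.0
clock: 2.2
tcp_pos: [0.4256, 0.2981, 0.334]
orientation: [0.001, 0.171, 0.985, 0.0]
wrist_force: [-0.3, 0.2, -1.2]
finger_gap: 0.0851
grip_force: 0.0
clock: 2.7
tcp_pos: [0.4994, 0.22, 0.3601]
orientation: [-0.001, 0.169, 0.986, 0.0]
wrist_force: [0.2, 0.5, -0.5]
finger_gap: 0.0854
grip_force: 0.0
[0.49942987 0.22003458 0.36011717]
rest 0.62 [349.8, 177.1] 4627 [0.495 0.188 0.007] [0.596 0.315 0.096]
 n [[ 0.235 -0.744 -0.625]
 [ 0.972  0.172  0.161]
 [-0.012 -0.645  0.764]] [0.54718789 0.24124688 0.07288294]
 base ((548.58349609375, 250.16152954101562), (95.7376937866211, 135.46499633789062), 16.520862579345703)
rack 0.58 [114.6, 263.7] 3857 [ 0.492 -0.256  0.004] [ 0.595 -0.139  0.138]
rack 0.25 [46.8, 267.2] 1429 [ 0.474 -0.413  0.005] [ 0.532 -0.38   0.159]
plate 0.92 [184.3, 192.4] 2190 [ 0.417 -0.061 -0.   ] [0.537 0.024 0.01 ]
plate 0.71 [196.3, 92.6] 1169 [ 0.292  0.051 -0.001] [0.375 0.096 0.007]
plate 0.59 [105.0, 153.0] 719 [ 0.334 -0.196  0.   ] [ 0.373 -0.109  0.007]
```

View pics/w1.png

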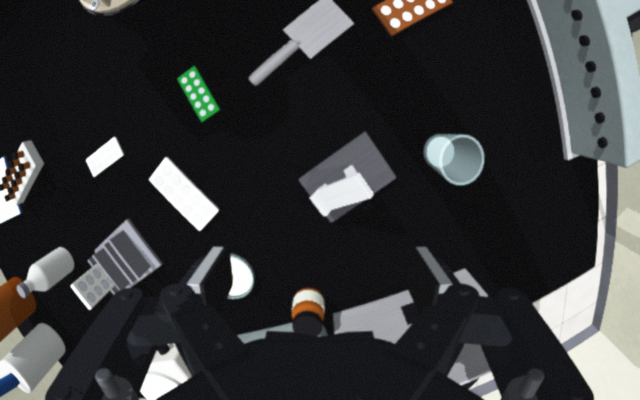

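```bash
cat > fit.py <<'E'
from h import *
from scipy.optimize import minimize
def box(x0,x1,y0,y1,z0,z1): return np.array([[x,y,z] for x in(x0,x1) for y in(y0,y1) for z in(z0,z1)],float)
s=np.sqrt(.5)
def tilt(b): return np.c_[b[:,0]*s-b[:,2]*s,b[:,1],b[:,0]*s+b[:,2]*s+85]
MODEL={"rest":[box(-65,65,-45,45,0,10),tilt(box(-65,20,-18,18,-10,0)),tilt(box(-69,-65,-18,18,-10,14))],
"rack":[box(-67,67,-55,55,0,10)]+[box(c-3,c+3,-45,45,10,60) for c in(-42.5,-21.5,21.5,42.5)]+[box(-36.5,-27.5,-27.5,27.5,10,140)],
"plate":[box(-65,65,-27.5,27.5,0,9)]}
def proj(n,X,pose):
    if n=="wrist": return wproj(X,pose)
    m,f=cam(n); return cv2.projectPoints(X,m["rvec"],m["tvec"],np.array([[f,0,m["cx"]],[0,f,m["cy"]],[0,0,1]]),None)[0][:,0]
def render(n,boxes,p,pose,K=4):
    M=np.zeros((400*K,640*K),np.uint8); c,s_=np.cos(p[2]),np.sin(p[2])
    for b in boxes:
        X=b/1000; W=np.c_[p[0]/1000+c*X[:,0]-s_*X[:,1],p[1]/1000+s_*X[:,0]+c*X[:,1],X[:,2]]
        h=cv2.convexHull(((proj(n,W,pose)+.5)*K-.5).astype(np.float32))
        cv2.fillConvexPoly(M,np.round(h*16).astype(np.int32),255,shift=4)
    return cv2.resize(M,(640,400),interpolation=cv2.INTER_AREA)/255.
def fit(n,t,mask,p0,pose=None):
    mk=mask.astype(float)
    f=lambda q: np.abs(render(n,MODEL[t],[q[0],q[1],q[2]/100],pose)-mk).sum()/mk.sum()
    r=None
    for st in(8,3):
        x=np.array([p0[0],p0[1],p0[2]*100]) if r is None else r.x
        r=minimize(f,x,method="Nelder-Mead",options=dict(initial_simplex=[x]+[x+st*e for e in np.eye(3)],xatol=.1,fatol=1e-4))
    return r.x[:2].round(1),np.degrees(r.x[2]/100).round(2),round(r.fun,3)
E
python3 - <<'E'
from fit import *
g={"rest":[547,250,np.radians(105)],"rack":[548,-211.5,np.radians(104)],"plate":[477,-22,np.radians(25)]}
for n in("top","side","wrist"):
    pose=tool()[:2]
    env.read_camera(n)
    for t in g:
        best=None
        for o in env.outline_of(n,t):
            r=fit(n,t,o["mask"],g[t],pose)
            if best is None or r[2]<best[2]: best=r
        print(n,t,best)
E
```

```text
top rest (array([546.2, 244.4]), np.float64(104.83), np.float64(0.363))
top rack (array([ 546.9, -210.6]), np.float64(103.96), np.float64(0.033))
top plate (array([477.3, -21.2]), np.float64(25.3), np.float64(0.091))
side rest (array([544.5, 247.5]), np.float64(106.61), np.float64(0.059))
side rack (array([ 549.1, -211.4]), np.float64(102.38), np.float64(0.067))
side plate (array([477.6, -24. ]), np.float64(23.81), np.float64(0.098))
wrist rest (array([546. , 251.3]), np.float64(106.62), np.float64(0.031))
wrist rack (array([ 548.4, -210.3]), np.float64(103.37), np.float64(0.055))
wrist plate (array([477.5, -20.4]), np.float64(23.64), np.float64(0.099))
```

```bash
python3 -m pendant '[{"travel":[-0.25,-0.98,0.6],"rot":[0,0,-0.74],"fingers":1},{"travel":[-0.25,-0.98,0.6],"rot":[0,0,-0.74],"fingers":1},{"travel":[-0.25,-0.98,0.6],"rot":[0,0,-0.74],"fingers":1},{"travel":[-0.25,-0.98,0.6],"rot":[0,0,-0.74],"fingers":1},{"travel":[-0.25,-0.98,0.6],"rot":[0,0,-0.74],"fingers":1},{"travel":[-0.25,-0.98,0.6],"rot":[0,0,-0.74],"fingers":1}]'
cat >> h.py <<'E'
def down(psi): # tool pointing down, y axis at angle psi (deg)
    a=np.radians(psi); y=[np.cos(a),np.sin(a),0]; z=[0,0,-1]
    return R.from_matrix(np.c_[np.cross(y,z),y,z])
E
python3 -c "
from h import *
print(go([.4775,-.022,.19],down(114.3)))"
```

```text
clock: 4.15
tcp_pos: [0.489, 0.0977, 0.2885]
orientation: [-0.0, -0.217, 0.976, 0.0]
wrist_force: [0.2, -0.2, -0.3]
finger_gap: 0.0856
grip_force: 0.0
(array([ 0.51 , -0.863,  0.821]), array([ 0.   , -0.   ,  0.013]))
```

```bash
python3 -m pendant '[{"travel":[0.51,-0.863,0.82],"rot":[0,0,0.013],"fingers":1},{"travel":[0.51,-0.863,0.82],"rot":[0,0,0.013],"fingers":1},{"travel":[0.51,-0.863,0.82],"rot":[0,0,0.013],"fingers":1},{"travel":[0.51,-0.863,0.82],"rot":[0,0,0.013],"fingers":1},{"travel":[0.51,-0.863,0.82],"rot":[0,0,0.013],"fingers":1},{"travel":[0.51,-0.863,0.82],"rot":[0,0,0.013],"fingers":1}]'
python3 - <<'E'
from fit import *
pose,im,d=wlook("w2"); print(pose[0])
g={"plate":[477,-22,np.radians(24)],"rack":[548,-211.5,np.radians(103.5)]}
for t in g:
    for o in env.outline_of("wrist",t):
        print(t,o["conf"],o["xy"],o["mask"].sum(),fit("wrist",t,o["mask"],g[t],pose))
        if t=="plate":
            P=wcloud(d,o["mask"],pose); print(np.median(P,0).round(4),cv2.minAreaRect((P[:,:2]*1000).astype(np.float32)))
E
```

```text
clock: 4.75
tcp_pos: [0.478, -0.021, 0.1912]
orientation: [0.001, -0.209, 0.978, -0.0]
wrist_force: [0.3, 0.1, 0.4]
finger_gap: 0.0852
grip_force: 0.0
[ 0.47800626 -0.02102983  0.19120108]
plate 0.83 [249.9, 20.7] 2905 (array([897.7, 171.2]), np.float64(-232.01), np.float64(1.0))
[ 0.3548 -0.1507  0.0055] ((353.36798095703125, -154.2600555419922), (41.08943176269531, 90.79413604736328), 4.47857666015625)
plate 0.78 [619.0, 208.0] 1281 (array([897.7, 171.2]), np.float64(-232.01), np.float64(1.0))
[0.3157 0.4263 0.0088] ((309.5576171875, 453.4481201171875), (57.34928894042969, 150.76620483398438), 14.243587493896484)
plate 0.68 [453.2, 95.4] 2622 (array([897.7, 171.2]), np.float64(-232.01), np.float64(1.0))
[0.335  0.0707 0.0055] ((332.5593566894531, 73.34667205810547), (89.35846710205078, 40.698726654052734), 9.644716262817383)
plate 0.63 [315.6, 174.0] 6571 (array([478.4, -20.6]), np.float64(24.19), np.float64(0.023))
[ 0.4742 -0.0221  0.0085] ((479.5919189453125, -20.96719741821289), (131.42530822753906, 56.55427932739258), 24.480850219726562)
rack 0.92 [125.8, 174.1] 13731 (array([ 548.6, -210.7]), np.float64(104.17), np.float64(0.031))
```

View pics/w2.png

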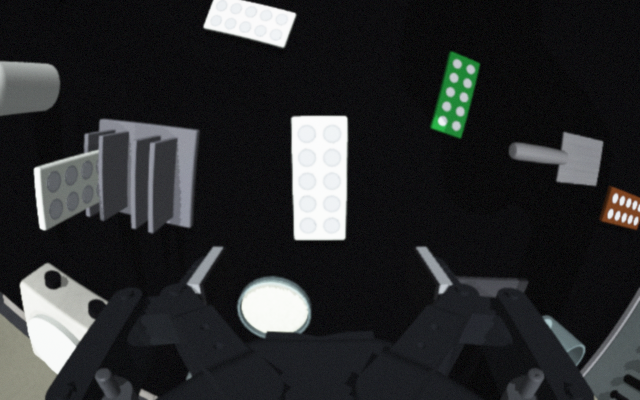

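Directly above, the plate is at (319,178), in line with the gripper. The dish (275,307) is clear of the fingers. Descending.

```bash
python3 -m pendant '[{"travel":[0,0,0.4],"rot":[0,0,0],"fingers":0.65},{"travel":[0,0,0.9],"rot":[0,0,0],"fingers":0.65},{"travel":[0,0,1.0],"rot":[0,0,0],"fingers":0.65},{"travel":[0,0,1.0],"rot":[0,0,0],"fingers":0.65}]'
python3 -m pendant '[{"travel":[0,0,0.2],"rot":[0,0,0],"fingers":0.65},{"travel":[0,0,0.34],"rot":[0,0,0],"fingers":0.65},{"travel":[0,0,0.38],"rot":[0,0,0],"fingers":0.65},{"travel":[0,0,0.38],"rot":[0,0,0],"fingers":0.65}]'
python3 -c "
from h import *
print(go([.4784,-.0208,.022],down(114.3)))
pose,im,d=wlook('w3')"
```

```text
clock: 5.3
tcp_pos: [0.475, -0.0199, 0.0678]
orientation: [-0.003, -0.21, 0.978, 0.001]
wrist_force: [-1.3, 0.8, 0.3]
finger_gap: 0.0705
grip_force: 0.0
clock: 5.7
tcp_pos: [0.4782, -0.021, 0.0257]
orientation: [0.001, -0.21, 0.978, -0.0]
wrist_force: [-0.1, -0.3, 0.5]
finger_gap: 0.0707
grip_force: 0.0
(array([-0.002,  0.001,  0.031]), array([-0.001,  0.001, -0.002]))
```

View pics/w3.png

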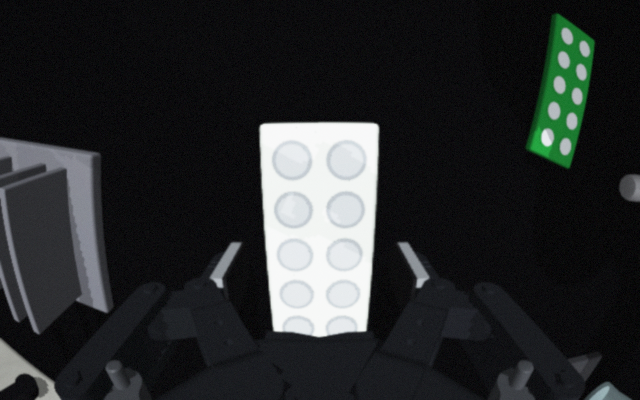

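```bash
python3 -m pendant '[{"travel":[0,0,0.04],"rot":[0,0,0],"fingers":0.45},{"travel":[0,0,0.04],"rot":[0,0,0],"fingers":0.45},{"travel":[0,0,0.04],"rot":[0,0,0],"fingers":0.45}]'
python3 -m pendant '[{"travel":[0,0,0.01],"rot":[0,0,0],"fingers":0.45},{"travel":[0,0,0.03],"rot":[0,0,0],"fingers":0.45},{"travel":[0,0,0.03],"rot":[0,0,0],"fingers":0.45}]'
```

```text
clock: 6.05
tcp_pos: [0.4776, -0.0213, 0.0203]
orientation: [0.0, -0.209, 0.978, -0.0]
wrist_force: [-0.3, -0.1, 0.2]
finger_gap: 0.0622
grip_force: 0.0
clock: 6.35
tcp_pos: [0.4771, -0.0212, 0.016]
orientation: [-0.0, -0.209, 0.978, 0.0]
wrist_force: [0.3, -0.6, -0.3]
finger_gap: 0.0621
grip_force: 0.0
```

```bash
python3 -m pendant '[{"travel":[0,0,0],"rot":[0,0,0],"fingers":0.2},{"travel":[0,0,0],"rot":[0,0,0],"fingers":0.2},{"travel":[0,0,0],"rot":[0,0,0],"fingers":0.2},{"travel":[0,0,0],"rot":[0,0,0],"fingers":0.2},{"travel":[0,0,0],"rot":[0,0,0],"fingers":0.2}]' 50
```

```text
clock: 6.85
tcp_pos: [0.4773, -0.0213, 0.0165]
orientation: [-0.0, -0.209, 0.978, -0.0]
wrist_force: [-2.0, -0.6, 4.6]
finger_gap: 0.0535
grip_force: 53.2
```

```bash
python3 -m pendant '[{"travel":[0,0,-0.15],"rot":[0,0,0],"fingers":0.1},{"travel":[0,0,-0.5],"rot":[0,0,0],"fingers":0.1},{"travel":[0,0,-0.9],"rot":[0,0,0],"fingers":0.1},{"travel":[0,0,-1],"rot":[0,0,0],"fingers":0.1},{"travel":[0,0,-1],"rot":[0,0,0],"fingers":0.1}]'
python3 - <<'E'
from fit import *
pose,im,d=wlook("w4")
for o in env.outline_of("wrist","plate"):
    if o["mask"][100:340,270:370].sum()>2000:
        P=wcloud(d,o["mask"],pose); T=pose[1].inv().apply(P-pose[0])
        T=T[np.abs(T[:,2]-np.median(T[:,2]))<.012]
        c=T.mean(0); w=np.linalg.svd(T-c)[2]; print(o["conf"],c.round(4),w.round(3)); print(cv2.minAreaRect((T[:,:2]*1000).astype(np.float32)))
        print(T.min(0),T.max(0))
n=np.array([0,0,1])
E
```

```text
clock: 7.35
tcp_pos: [0.4791, -0.0216, 0.1382]
orientation: [0.002, -0.209, 0.978, -0.001]
wrist_force: [0.7, -1.4, -2.3]
finger_gap: 0.0533
grip_force: 53.5bash:   766 Killed                     python3 - <<'E'
from fit import *
pose,im,d=wlook("w4")
for o in env.outline_of("wrist","plate"):
    if o["mask"][100:340,270:370].sum()>2000:
        P=wcloud(d,o["mask"],pose); T=pose[1].inv().apply(P-pose[0])
        T=T[np.abs(T[:,2]-np.median(T[:,2]))<.012]
        c=T.mean(0); w=np.linalg.svd(T-c)[2]; print(o["conf"],c.round(4),w.round(3)); print(cv2.minAreaRect((T[:,:2]*1000).astype(np.float32)))
        print(T.min(0),T.max(0))
n=np.array([0,0,1])
E
```

View pics/w4.png

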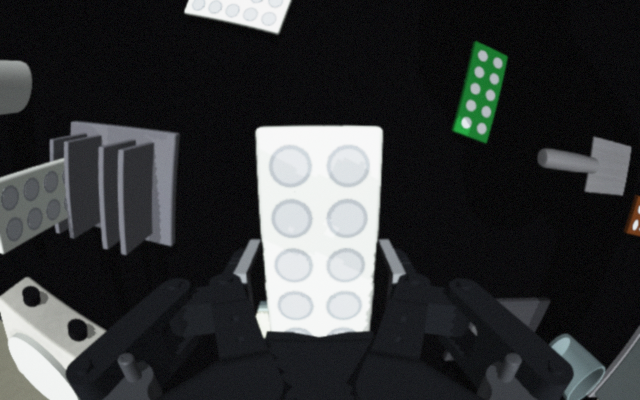

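The plate is held level and centred, top end at (319,127). I'm measuring how it sits in the hand.

```bash
cat > held.py <<'E'
from fit import *
def held(name):
    pose,im,d=wlook(name)
    for o in env.outline_of("wrist","plate"):
        if o["mask"][100:340,250:390].sum()>2000:
            P=wcloud(d,cv2.erode(o["mask"].astype(np.uint8),np.ones((3,3)))>0,pose); T=pose[1].inv().apply(P-pose[0])
            A=np.c_[T[:,:2],np.ones(len(T))]; c=np.linalg.lstsq(A,T[:,2],rcond=None)[0]
            for _ in range(3):
                k=np.abs(T[:,2]-A@c)<.003; c=np.linalg.lstsq(A[k],T[k,2],rcond=None)[0]
            print(o["conf"],"face z at tcp",c[2].round(4),"slopes deg x,y",np.degrees(np.arctan(c[:2])).round(2))
            T=T[k]; print("range",T.min(0).round(4),T.max(0).round(4),cv2.minAreaRect((T[T[:,0]>0.02][:,:2]*1000).astype(np.float32)))
E
python3 -c "
from held import *
held('w4b'); print(tool()[0])"
```

```text
0.82 face z at tcp 0.0081 slopes deg x,y [ 0.08 -0.03]
range [-0.0456 -0.027   0.0056] [0.0638 0.0274 0.0109] ((41.87348175048828, 0.21332168579101562), (43.75141525268555, 54.35600662231445), 0.04228508472442627)
[ 0.47580043 -0.02096138  0.13413599]
```

Run:
```python
from fit import *
for n in("top","side"):
    env.read_camera(n)
    for t in("rest","stop","rest_board"):
        for o in env.outline_of(n,t):
            if o["mask"].sum()>500: print(n,t,o["conf"],fit(n,"rest",o["mask"],[546,250,np.radians(106)]))
print(go([.55,.17,.22],down(196)))
```

```text
top rest 0.81 (array([544.8, 249.8]), np.float64(106.82), np.float64(0.056))
side rest 0.71 (array([552.4, 249.2]), np.float64(101.03), np.float64(0.57))
side stop 0.49 (array([-488.4, 2437.2]), np.float64(225.33), np.float64(1.0))
(array([-1.205,  1.206, -0.7  ]), array([ 1.000e-03, -0.000e+00, -1.364e+00]))
```

```bash
python3 -m pendant '[{"travel":[-0.1,0.1,-0.3],"rot":[0,0,-0.14],"fingers":0.1},{"travel":[-0.3,0.3,-0.6],"rot":[0,0,-0.28],"fingers":0.1},{"travel":[-0.45,0.45,-0.7],"rot":[0,0,-0.42],"fingers":0.1},{"travel":[-0.6,0.6,-0.7],"rot":[0,0,-0.56],"fingers":0.1},{"travel":[-0.6,0.6,-0.7],"rot":[0,0,-0.68],"fingers":0.1},{"travel":[-0.6,0.6,-0.7],"rot":[0,0,-0.68],"fingers":0.1}]'
python3 -c "
from h import *
print(go([.55,.17,.22],down(196.6)))"
```

```text
clock: 8.55
tcp_pos: [0.5137, 0.0746, 0.2203]
orientation: [0.0, -0.538, 0.843, -0.0]
wrist_force: [0.8, -0.6, -1.1]
finger_gap: 0.0532
grip_force: 53.5
(array([-0.848,  0.061,  0.002]), array([-0.   ,  0.   , -0.692]))
```

```bash
python3 -m pendant '[{"travel":[-0.2,0.01,0],"rot":[0,0,-0.14],"fingers":0.1},{"travel":[-0.4,0.03,0],"rot":[0,0,-0.28],"fingers":0.1},{"travel":[-0.6,0.05,0],"rot":[0,0,-0.42],"fingers":0.1},{"travel":[-0.85,0.06,0],"rot":[0,0,-0.56],"fingers":0.1},{"travel":[-0.85,0.06,0],"rot":[0,0,-0.69],"fingers":0.1},{"travel":[-0.85,0.06,0],"rot":[0,0,-0.69],"fingers":0.1}]'
cat >> h.py <<'E'
s2=np.sqrt(.5); O=np.array([.545,.250,.085]); YR=np.radians(106.6)
xr=np.array([np.cos(YR),np.sin(YR),0]); yr=np.array([-np.sin(YR),np.cos(YR),0]); zz=np.array([0,0,1.])
bx=s2*xr+s2*zz; bn=-s2*xr+s2*zz
Rplace=R.from_matrix(np.c_[-bx,yr,-bn])
E
python3 -c "
from h import *
print(np.linalg.det(Rplace.as_matrix()))
print(go(O+bn*(.0168+.06)+bx*.006,Rplace),O+bn*(.0168+.06)+bx*.006)"
```

```text
clock: 9.15
tcp_pos: [0.5501, 0.1695, 0.2198]
orientation: [0.0, 0.8, -0.6, -0.0]
wrist_force: [-0.1, -0.6, -1.5]
finger_gap: 0.0534
grip_force: 53.5
0.9999999999999997
(array([-0.239, -0.15 ,  0.635]), array([-0.002, -0.75 , -0.006])) [0.55930246 0.20202334 0.14354844]
```

```bash
python3 -m pendant '[{"travel":[-0.05,-0.05,0],"rot":[0,-0.14,0],"fingers":0.1},{"travel":[-0.1,-0.1,0],"rot":[0,-0.28,0],"fingers":0.1},{"travel":[-0.2,-0.15,0],"rot":[0,-0.42,0],"fingers":0.1},{"travel":[-0.24,-0.15,0.1],"rot":[0,-0.56,0],"fingers":0.1},{"travel":[-0.24,-0.15,0.2],"rot":[0,-0.7,0],"fingers":0.1},{"travel":[-0.24,-0.15,0.2],"rot":[0,-0.75,0],"fingers":0.1},{"travel":[-0.24,-0.15,0.2],"rot":[0,-0.75,0],"fingers":0.1},{"travel":[-0.24,-0.15,0.2],"rot":[0,-0.75,0],"fingers":0.1}]'
python3 -c "
from held import *
held('w5')
print(go(O+bn*(.0168+.06)+bx*.006,Rplace),O+bn*(.0168+.06)+bx*.006); print(tool()[2]['joint_pos'])"
```

```text
clock: 9.95
tcp_pos: [0.5597, 0.2011, 0.1962]
orientation: [-0.229, 0.739, -0.556, -0.306]
wrist_force: [-0.2, -0.1, -1.3]
finger_gap: 0.0535
grip_force: 53.6
0.83 face z at tcp 0.0081 slopes deg x,y [0.09 0.07]
range [-0.0452 -0.0277  0.0055] [0.0641 0.027  0.0108] ((42.034873962402344, -0.4982566833496094), (54.32419967651367, 44.061798095703125), 89.97305297851562)
(array([0.317, 0.004, 0.318]), array([-0.004, -0.002, -0.003])) [0.55930246 0.20202334 0.14354844]
[-0.11151465  0.5559769   0.06048551  1.44135761  0.70944724 -2.10423754]
```

View pics/w5.png

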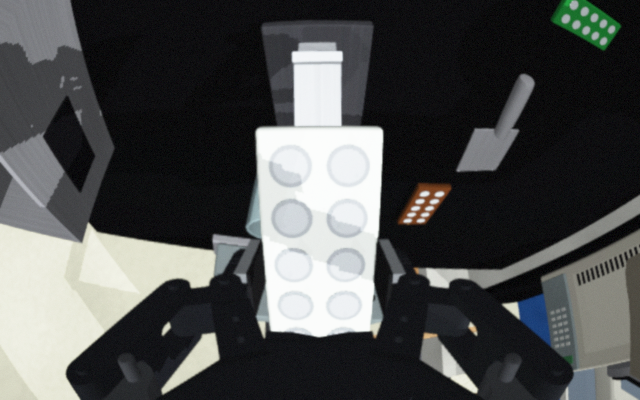

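The view shows the plate in hand, with the board and stop beyond it (stop about (317,57)) and well in line. I measure these in the tool frame from depth.

Run:
```python
from h import *
z=np.load("w5.npz"); d=z["d"]; pose=(z["p"],R.from_quat(z["q"])); im=cv2.imread("pics/w5.png").min(2)
for v0 in (50,56,64,75,90,105,120):
    row=im[v0]; 
    m=np.zeros((400,640),bool); m[v0,285:350]=im[v0,285:350]>150
    T=pose[1].inv().apply(wcloud(d,m,pose)-pose[0]); 
    if len(T): print(v0,len(T),"x,z",np.median(T,0).round(4)[[0,2]],"y",T[:,1].min().round(4),T[:,1].max().round(4),"mid",((T[:,1].min()+T[:,1].max())/2).round(4))
B=pose[1].inv().apply(O-pose[0]); print("predicted O in tool",B.round(4),"board face z",B[2],"stop x",B[0]+.065)
```

```text
50 38 x,z [0.1201 0.1262] y -0.0171 0.0122 mid -0.0024
56 50 x,z [0.1109 0.1022] y -0.0198 0.0191 mid -0.0004
64 47 x,z [0.107  0.1158] y -0.0193 0.0155 mid -0.0019
75 47 x,z [0.0983 0.116 ] y -0.0194 0.0155 mid -0.0019
90 47 x,z [0.0867 0.1162] y -0.0194 0.0156 mid -0.0019
105 45 x,z [0.0751 0.1162] y -0.0195 0.0155 mid -0.002
120 48 x,z [0.0635 0.1159] y -0.0266 0.0224 mid -0.0021
predicted O in tool [0.0423 0.0003 0.1148] board face z 0.11478294790641269 stop x 0.10734393764831338
```

```bash
python3 -m pendant '[{"travel":[0.2,-0.012,0.2],"rot":[-0.002,-0.002,-0.003],"fingers":0.1},{"travel":[0.34,-0.012,0.5],"rot":[-0.002,-0.002,-0.003],"fingers":0.1},{"travel":[0.34,-0.012,0.65],"rot":[-0.002,-0.002,-0.003],"fingers":0.1},{"travel":[0.34,-0.012,0.72],"rot":[-0.002,-0.002,-0.003],"fingers":0.1},{"travel":[0.34,-0.012,0.72],"rot":[-0.002,-0.002,-0.003],"fingers":0.1}]'
python3 - <<'E'
from held import *
held("w6"); 
z=np.load("w6.npz"); d=z["d"]; pose=(z["p"],R.from_quat(z["q"])); im=cv2.imread("pics/w6.png")
B=pose[1].inv().apply(O-pose[0]); print("predicted O in tool",B.round(4))
cv2.imwrite("pics/w6c.png",cv2.resize(im[20:180,220:420],None,fx=3,fy=3,interpolation=2))
E
```

```text
clock: 10.55
tcp_pos: [0.5511, 0.2347, 0.107]
orientation: [-0.229, 0.741, -0.551, -0.307]
wrist_force: [-0.1, -0.9, -0.7]
finger_gap: 0.0532
grip_force: 53.6
0.86 face z at tcp 0.0081 slopes deg x,y [0.11 0.07]
range [-0.0458 -0.0276  0.0057] [0.0643 0.0273 0.011 ] ((42.156166076660156, -0.16210174560546875), (54.96875762939453, 44.302978515625), 89.99491119384766)
predicted O in tool [0.004  0.0015 0.0272]
```

View pics/w6c.png

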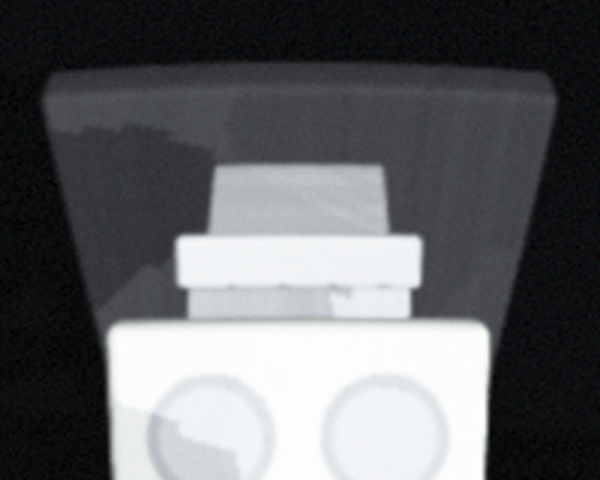

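The stop (crop 177–421) and the plate (crop 108–490) share the midline at about 298. I descend the last centimetre gently.

```bash
python3 -m pendant '[{"travel":[0,0,0.04],"rot":[0,0,0],"fingers":0.1},{"travel":[0,0,0.07],"rot":[0,0,0],"fingers":0.1},{"travel":[0,0,0.07],"rot":[0,0,0],"fingers":0.1},{"travel":[0,0,0.07],"rot":[0,0,0],"fingers":0.1}]'
python3 -m pendant '[{"travel":[0,0,0.008],"rot":[0,0,0],"fingers":0.1},{"travel":[0,0,0.016],"rot":[0,0,0],"fingers":0.1},{"travel":[0,0,0.016],"rot":[0,0,0],"fingers":0.1}]'
```

```text
clock: 11.05
tcp_pos: [0.5501, 0.239, 0.1005]
orientation: [-0.23, 0.74, -0.552, -0.307]
wrist_force: [-0.3, 0.2, -2.0]
finger_gap: 0.0533
grip_force: 53.6
clock: 11.35
tcp_pos: [0.5496, 0.2404, 0.099]
orientation: [-0.23, 0.74, -0.552, -0.307]
wrist_force: [-0.9, -1.3, -0.8]
finger_gap: 0.0538
grip_force: 53.6
```

```bash
python3 -m pendant '[{"travel":[0,0,0.008],"rot":[0,0,0],"fingers":0.1},{"travel":[0,0,0.008],"rot":[0,0,0],"fingers":0.1},{"travel":[0,0,0.008],"rot":[0,0,0],"fingers":0.1}]'
python3 -m pendant '[{"travel":[0,0,0.008],"rot":[0,0,0],"fingers":0.1},{"travel":[0,0,0.008],"rot":[0,0,0],"fingers":0.1},{"travel":[0,0,0.008],"rot":[0,0,0],"fingers":0.1}]'
```

```text
clock: 11.65
tcp_pos: [0.5494, 0.2411, 0.0984]
orientation: [-0.23, 0.74, -0.552, -0.307]
wrist_force: [-0.2, 0.3, -1.4]
finger_gap: 0.0533
grip_force: 53.6
clock: 11.95
tcp_pos: [0.5494, 0.2413, 0.0982]
orientation: [-0.23, 0.74, -0.552, -0.307]
wrist_force: [-0.9, -6.1, 4.8]
finger_gap: 0.0533
grip_force: 54.3
```

Contact at about 8 N along the normal. Next I slide down to the stop.

```bash
python3 -m pendant '[{"travel":[0.008,0,-0.002],"rot":[0,0,0],"fingers":0.1},{"travel":[0.012,0,-0.002],"rot":[0,0,0],"fingers":0.1},{"travel":[0.012,0,-0.002],"rot":[0,0,0],"fingers":0.1}]'
python3 - <<'E'
from held import *
pose,im,d=wlook("w7"); B=pose[1].inv().apply(O-pose[0]); print(B.round(4), pose[1].inv().apply(tool()[2]["wrist_force"]))
cv2.imwrite("pics/w7c.png",cv2.resize(im[60:160,240:400],None,fx=3,fy=3,interpolation=2))
E
```

```text
clock: 12.25
tcp_pos: [0.5499, 0.2407, 0.0976]
orientation: [-0.23, 0.74, -0.552, -0.307]
wrist_force: [-0.0, -1.9, 6.0]
finger_gap: 0.0532
grip_force: 54.3
[0.0017 0.0021 0.0162] [-2.3238516   0.82099217 -6.46439302]
```

View pics/w7c.png

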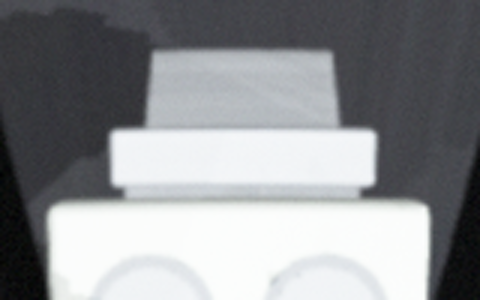

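The stop's inner edge is at crop row about 188 and the plate's edge at about 200, so a gap of about 1.7 mm remains.

```bash
python3 -m pendant '[{"travel":[0.006,0,0],"rot":[0,0,0],"fingers":0.1},{"travel":[0.012,0,0],"rot":[0,0,0],"fingers":0.1},{"travel":[0.012,0,0],"rot":[0,0,0],"fingers":0.1}]'
python3 -c "
from h import *
pose=tool(); print(pose[1].inv().apply(pose[2]['wrist_force']).round(1))"
```

```text
clock: 12.6
tcp_pos: [0.5505, 0.2398, 0.0966]
orientation: [-0.231, 0.74, -0.552, -0.307]
wrist_force: [-0.0, -1.6, 5.0]
finger_gap: 0.0535
grip_force: 54.3
[-2.5  0.5 -4.6]
```

```bash
python3 -m pendant '[{"travel":[0,0,0],"rot":[0,0,0],"fingers":0.35},{"travel":[0,0,0],"rot":[0,0,0],"fingers":0.5},{"travel":[0,0,0],"rot":[0,0,0],"fingers":0.7},{"travel":[0,0,0],"rot":[0,0,0],"fingers":0.7}]'
python3 -m pendant '[{"travel":[0,0,-0.2],"rot":[0,0,0],"fingers":0.7},{"travel":[0,0,-0.6],"rot":[0,0,0],"fingers":0.7},{"travel":[0,0,-0.95],"rot":[0,0,0],"fingers":0.7},{"travel":[0,0,-0.95],"rot":[0,0,0],"fingers":0.7},{"travel":[0,0,-0.95],"rot":[0,0,0],"fingers":0.7}]'
python3 - <<'E'
from held import *
pose,im,d=wlook("w8"); B=pose[1].inv().apply(O-pose[0]); print("O",B.round(4))
cv2.imwrite("pics/w8c.png",cv2.resize(im[0:260,180:460],None,fx=2,fy=2,interpolation=2))
for o in env.outline_of("wrist","plate"):
    P=wcloud(d,cv2.erode(o["mask"].astype(np.uint8),np.ones((3,3)))>0,pose)
    if np.linalg.norm(np.median(P,0)-O)>.06: continue
    T=(P-O)@np.c_[bx,yr,bn]
    A=np.c_[T[:,:2],np.ones(len(T))]; c=np.linalg.lstsq(A,T[:,2],rcond=None)[0]
    for _ in range(3):
        k=np.abs(T[:,2]-A@c)<.003; c=np.linalg.lstsq(A[k],T[k,2],rcond=None)[0]
    print(o["conf"],c[2],np.degrees(c[:2])); T=T[k]; print(T.min(0),T.max(0),cv2.minAreaRect((T[:,:2]*1000).astype(np.float32)))
E
```

```text
clock: 13.0
tcp_pos: [0.5497, 0.2397, 0.0956]
orientation: [-0.23, 0.74, -0.552, -0.308]
wrist_force: [0.7, 0.6, 0.0]
finger_gap: 0.0727
grip_force: 0.0
clock: 13.5
tcp_pos: [0.5736, 0.1614, 0.1764]
orientation: [-0.23, 0.74, -0.552, -0.307]
wrist_force: [0.6, -0.5, -0.3]
finger_gap: 0.0727
grip_force: 0.0
O [-0.001   0.0025  0.1304]
0.78 0.008086768055910621 [0.01777943 0.0108846 ]
[-0.06435888 -0.02976781  0.00541085] [0.06503876 0.02517491 0.01047266] ((0.26212310791015625, -2.2395248413085938), (129.39187622070312, 54.88624954223633), 0.18891027569770813)
```

View pics/w8c.png

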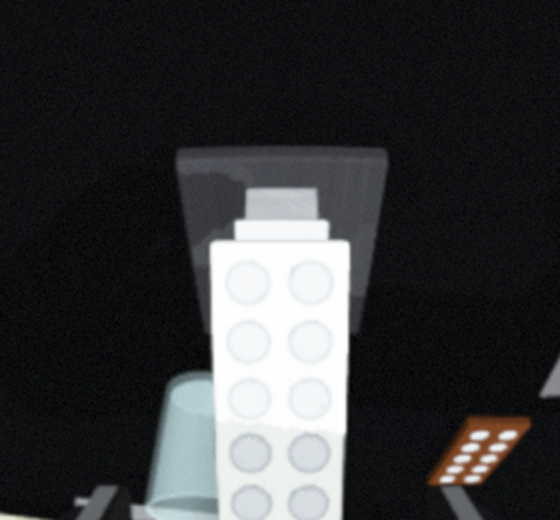

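The plate is seated on the rest: lower end (280,240) at the stop (282,230), square and released. Depth gives its face parallel to the board. Now I rise, untilt and turn towards the upper end.

```bash
python3 -c "
from h import *
print(go([.56,.15,.32],down(196.6)))"
```

```text
(array([-0.804,  0.128, -0.902]), array([ 0.001,  0.753, -0.   ]))
```

```bash
python3 -m pendant '[{"travel":[-0.2,0.03,-0.3],"rot":[0,0.1,0],"fingers":0.3},{"travel":[-0.4,0.06,-0.5],"rot":[0,0.24,0],"fingers":0.3},{"travel":[-0.6,0.1,-0.7],"rot":[0,0.38,0],"fingers":0.3},{"travel":[-0.8,0.13,-0.9],"rot":[0,0.52,0],"fingers":0.3},{"travel":[-0.8,0.13,-0.9],"rot":[0,0.66,0],"fingers":0.3},{"travel":[-0.8,0.13,-0.9],"rot":[0,0.75,0],"fingers":0.3},{"travel":[-0.8,0.13,-0.9],"rot":[0,0.75,0],"fingers":0.3}]'
python3 -c "
from h import *
print(go([.53,.38,.32],down(106.6)));print(tool()[2]['joint_pos'])"
```

```text
clock: 14.3
tcp_pos: [0.5586, 0.1528, 0.3204]
orientation: [-0.001, 0.803, -0.595, -0.001]
wrist_force: [-0.1, 0.0, -0.6]
finger_gap: 0.0556
grip_force: 0.0
(array([-1.881, -0.323,  0.008]), array([1.000e-03, 2.000e-03, 1.505e+00]))
[ 0.127187    0.31418397  0.21750951  1.47351734  0.00241947 -1.7387916 ]
```

```bash
python3 -m pendant '[{"travel":[-0.3,-0.05,0],"rot":[0,0,0.14],"fingers":-0.3},{"travel":[-0.6,-0.1,0],"rot":[0,0,0.28],"fingers":-0.3},{"travel":[-0.94,-0.16,0],"rot":[0,0,0.42],"fingers":-0.3},{"travel":[-0.94,-0.16,0],"rot":[0,0,0.56],"fingers":-0.3},{"travel":[-0.94,-0.16,0],"rot":[0,0,0.7],"fingers":-0.3},{"travel":[-0.94,-0.16,0],"rot":[0,0,0.75],"fingers":-0.3},{"travel":[-0.94,-0.16,0],"rot":[0,0,0.75],"fingers":-0.3}]'
cat >> h.py <<'E'
Rtake=R.from_matrix(np.c_[yr,-bn,-bx])
def G(a): return O+bx*a+yr*(-.0022)+bn*.004
E
python3 -c "
from h import *
print(np.linalg.det(Rtake.as_matrix()),G(.05),G(.13))
print(go([.53,.38,.32],down(106.6)))"
```

```text
clock: 15.0
tcp_pos: [0.546, 0.2627, 0.3187]
orientation: [-0.001, -0.512, 0.859, 0.002]
wrist_force: [0.4, -0.0, -0.4]
finger_gap: 0.0299
grip_force: 0.0
0.9999999999999998 [0.53781575 0.28179979 0.12318377] [0.52165477 0.3360107  0.17975231]
(array([-0.796,  0.582, -0.008]), array([ 0.005, -0.002,  0.75 ]))
```

```bash
python3 -m pendant '[{"travel":[-0.26,0.2,0],"rot":[0,0,0.14],"fingers":-0.3},{"travel":[-0.5,0.4,0],"rot":[0,0,0.28],"fingers":-0.3},{"travel":[-0.8,0.58,0],"rot":[0,0,0.42],"fingers":-0.3},{"travel":[-0.8,0.58,0],"rot":[0,0,0.56],"fingers":-0.3},{"travel":[-0.8,0.58,0],"rot":[0,0,0.7],"fingers":-0.3},{"travel":[-0.8,0.58,0],"rot":[0,0,0.75],"fingers":-0.3},{"travel":[-0.8,0.58,0],"rot":[0,0,0.75],"fingers":-0.3}]'
python3 -c "
from h import *
print(go(G(.17),Rtake))"
```

```text
clock: 15.7
tcp_pos: [0.5308, 0.3802, 0.3196]
orientation: [-0.001, -0.145, 0.989, 0.001]
wrist_force: [-0.1, 0.8, -0.1]
finger_gap: 0.0299
grip_force: 0.0
(array([ 0.177, -0.098,  0.93 ]), array([ 0.753, -0.002,  0.001]))
```

```bash
python3 -m pendant '[{"travel":[0.05,0,0.1],"rot":[0.14,0,0],"fingers":-0.3},{"travel":[0.1,-0.03,0.2],"rot":[0.28,0,0],"fingers":-0.3},{"travel":[0.18,-0.06,0.35],"rot":[0.42,0,0],"fingers":-0.3},{"travel":[0.18,-0.1,0.55],"rot":[0.56,0,0],"fingers":-0.3},{"travel":[0.18,-0.1,0.75],"rot":[0.7,0,0],"fingers":-0.3},{"travel":[0.18,-0.1,0.93],"rot":[0.753,0,0],"fingers":-0.3},{"travel":[0.18,-0.1,0.93],"rot":[0.753,0,0],"fingers":-0.3},{"travel":[0.18,-0.1,0.93],"rot":[0.753,0,0],"fingers":-0.3}]'
python3 - <<'E'
from held import *
pose,im,d=wlook("w9"); print(go(G(.08),Rtake),tool()[2]["joint_pos"])
for t in("plate","rest_board"):
  for o in env.outline_of("wrist",t):
    P=wcloud(d,cv2.erode(o["mask"].astype(np.uint8),np.ones((3,3)))>0,pose)
    if len(P)<50 or np.linalg.norm(np.median(P,0)-O)>.09: continue
    T=(P-O)@np.c_[bx,yr,bn]; print(t,o["conf"],o["xy"],len(T),np.median(T,0).round(4),np.percentile(T,1,axis=0).round(4),np.percentile(T,99,axis=0).round(4))
for n in("side","top"):
  im,d=env.read_camera(n)
  for o in env.outline_of(n,"plate"):
    P=cloud(n,d,o["mask"])
    if np.linalg.norm(np.median(P,0)-O)>.09: continue
    T=(P-O)@np.c_[bx,yr,bn]; print(n,o["conf"],o["xy"],len(T),np.median(T,0).round(4),np.percentile(T,1,axis=0).round(4),np.percentile(T,99,axis=0).round(4))
E
```

```text
clock: 16.5
tcp_pos: [0.5137, 0.3627, 0.2087]
orientation: [0.054, -0.134, 0.914, -0.379]
wrist_force: [0.4, 0.1, 0.0]
finger_gap: 0.0299
grip_force: 0.0
(array([0.005, 0.018, 0.761]), array([ 0.001,  0.   , -0.001])) [ 0.76791397  0.77784335  0.48411339  1.70760845 -0.67825117  0.63333536]
plate 0.7 [318.6, 191.5] 771 [0.0648 0.0056 0.0033] [-0.0359 -0.0265 -0.0006] [0.0666 0.0258 0.0064]
rest_board 0.97 [330.9, 178.1] 390 [ 0.0197  0.0038 -0.0069] [-0.0658 -0.017  -0.0107] [0.0215 0.017  0.0112]
side 0.63 [328.1, 149.5] 781 [-0.0019 -0.0003  0.0077] [-0.0649 -0.0659 -0.1123] [0.063  0.0266 0.0124]
top 0.59 [257.4, 179.9] 614 [0.0056 0.0001 0.0083] [-0.0644 -0.0274 -0.05  ] [0.0655 0.0267 0.0132]
```

```bash
python3 -m pendant '[{"travel":[0,0.01,0.3],"rot":[0,0,0],"fingers":-0.3},{"travel":[0,0.018,0.6],"rot":[0,0,0],"fingers":-0.3},{"travel":[0,0.018,0.76],"rot":[0,0,0],"fingers":-0.3},{"travel":[0,0.018,0.76],"rot":[0,0,0],"fingers":-0.3}]'
python3 -c "
from h import *
print(go(G(.05),Rtake))"
```

```text
clock: 17.25
tcp_pos: [0.5314, 0.3, 0.1424]
orientation: [0.054, -0.132, 0.914, -0.38]
wrist_force: [-1.0, -0.3, -0.7]
finger_gap: 0.0296
grip_force: 0.0
(array([-0.009, -0.   ,  0.227]), array([-0.002, -0.004, -0.001]))
```

```bash
python3 -m pendant '[{"travel":[-0.005,0,0.12],"rot":[0,0,0],"fingers":-0.3},{"travel":[-0.005,0,0.22],"rot":[0,0,0],"fingers":-0.3},{"travel":[-0.005,0,0.22],"rot":[0,0,0],"fingers":-0.3},{"travel":[-0.005,0,0.22],"rot":[0,0,0],"fingers":-0.3}]'
python3 - <<'E'
from h import *
print(go(G(.05),Rtake))
pose,im,d=wlook("w10")
m=np.zeros((400,640),bool); m[150:330,250:390]=1
T=pose[1].inv().apply(wcloud(d,m,pose)-pose[0]); k=np.abs(T[:,1])<.03
for x in np.arange(-.04,.05,.01):
    q=T[(abs(T[:,0]-x)<.002)&(abs(T[:,1])<.012)&(T[:,2]<.03)]
    if len(q): print(x.round(3),len(q),q.min(0).round(4),q.max(0).round(4))
E
```

```text
clock: 17.65
tcp_pos: [0.538, 0.2856, 0.126]
orientation: [0.056, -0.133, 0.914, -0.379]
wrist_force: [-0.4, 0.1, 0.0]
finger_gap: 0.0301
grip_force: 0.0
(array([ 0.01 , -0.005,  0.038]), array([-0.   ,  0.001, -0.002]))
-0.02 128 [-0.022  -0.0039 -0.0116] [-0.018   0.0044 -0.0094]
-0.01 149 [-0.0119 -0.0042 -0.0117] [-0.0081  0.0047 -0.008 ]
0.0 171 [-0.002  -0.004  -0.0122] [ 0.002   0.0046 -0.0072]
0.01 183 [ 0.008  -0.0051 -0.0119] [0.012  0.0045 0.0012]
0.02 210 [ 0.018  -0.0111 -0.059 ] [ 0.022   0.0044 -0.0077]
0.03 492 [ 0.028  -0.0038 -0.0112] [0.0295 0.0041 0.03  ]
```

Plate end is centred between the fingers to 0.3 mm. A little deeper, then close.

```bash
python3 -m pendant '[{"travel":[0,0,0.02],"rot":[0,0,0],"fingers":-0.3},{"travel":[0,0,0.035],"rot":[0,0,0],"fingers":-0.3},{"travel":[0,0,0.035],"rot":[0,0,0],"fingers":-0.4},{"travel":[0,0,0.035],"rot":[0,0,0],"fingers":-0.6},{"travel":[0,0,0.035],"rot":[0,0,0],"fingers":-0.85},{"travel":[0,0,0.035],"rot":[0,0,0],"fingers":-0.85},{"travel":[0,0,0.035],"rot":[0,0,0],"fingers":-0.85},{"travel":[0,0,0.035],"rot":[0,0,0],"fingers":-0.85},{"travel":[0,0,0.035],"rot":[0,0,0],"fingers":-0.85}]' 60
```

```text
clock: 18.6
tcp_pos: [0.5388, 0.2816, 0.1225]
orientation: [0.056, -0.133, 0.914, -0.38]
wrist_force: [0.1, -3.0, 4.7]
finger_gap: 0.0085
grip_force: 59.1
```

```bash
python3 -m pendant '[{"travel":[0,-0.05,-0.01],"rot":[0,0,0],"fingers":-0.95},{"travel":[0,-0.15,-0.03],"rot":[0,0,0],"fingers":-0.95},{"travel":[0,-0.35,-0.1],"rot":[0,0,0],"fingers":-0.95},{"travel":[0,-0.6,-0.35],"rot":[0,0,0],"fingers":-0.95},{"travel":[0,-0.9,-0.7],"rot":[0,0,0],"fingers":-0.95},{"travel":[0,-1,-0.95],"rot":[0,0,0],"fingers":-0.95},{"travel":[0,-1,-0.95],"rot":[0,0,0],"fingers":-0.95}]'
python3 -c "
from h import *
S=np.array([.548,-.211,0])
print(go([.54,.20,.30],down(103.8)))"
```

```text
clock: 19.3
tcp_pos: [0.5406, 0.2795, 0.2935]
orientation: [0.06, -0.132, 0.915, -0.377]
wrist_force: [1.2, 0.3, -1.3]
finger_gap: 0.0083
grip_force: 58.8
(array([ 0.194, -0.489,  0.407]), array([-0.747,  0.027,  0.041]))
```

```bash
python3 -m pendant '[{"travel":[0.03,-0.1,0.05],"rot":[-0.13,0,0.01],"fingers":-0.95},{"travel":[0.06,-0.2,0.1],"rot":[-0.26,0.01,0.01],"fingers":-0.95},{"travel":[0.1,-0.3,0.2],"rot":[-0.39,0.01,0.02],"fingers":-0.95},{"travel":[0.15,-0.4,0.3],"rot":[-0.52,0.02,0.03],"fingers":-0.95},{"travel":[0.19,-0.49,0.4],"rot":[-0.65,0.02,0.04],"fingers":-0.95},{"travel":[0.19,-0.49,0.4],"rot":[-0.747,0.027,0.041],"fingers":-0.95},{"travel":[0.19,-0.49,0.4],"rot":[-0.747,0.027,0.041],"fingers":-0.95},{"travel":[0.19,-0.49,0.4],"rot":[-0.747,0.027,0.041],"fingers":-0.95}]'
cat > hang.py <<'E'
from fit import *
def hang(axes="tool"):
    for n in("side","top"):
        pose=tool()[:2]; im,d=env.read_camera(n)
        for o in env.outline_of(n,"plate"):
            P=cloud(n,d,cv2.erode(o["mask"].astype(np.uint8),np.ones((2,2)))>0)
            if len(P)<20: continue
            T=pose[1].inv().apply(P-pose[0])
            if np.abs(np.median(T[:,:2],0)).max()>.05: continue
            T=T[(abs(T[:,0])<.045)&(abs(T[:,1])<.05)&(T[:,2]<.14)]
            print(n,o["conf"],o["xy"],len(T),np.percentile(T,[1,50,99],axis=0).round(4).tolist())
            if n=="side":
                A=np.c_[T[:,[0,2]],np.ones(len(T))]; c=np.linalg.lstsq(A,T[:,1],rcond=None)[0]
                for _ in range(4):
                    k=np.abs(T[:,1]-A@c)<.004; c=np.linalg.lstsq(A[k],T[k,1],rcond=None)[0]
                print(" face y=",c[2].round(4),"deg per x, z",np.degrees(c[:2]).round(2),k.sum())
                r=cv2.minAreaRect((T[k][:,[0,2]]*1000).astype(np.float32)); print(" xz rect",r)
E
python3 - <<'E'
from hang import *
hang()
pose,im,d=wlook("w11")
m=np.zeros((400,640),bool); m[120:340,230:410]=1
T=pose[1].inv().apply(wcloud(d,m,pose)-pose[0])
q=T[(abs(T[:,1])<.012)&(abs(T[:,2]+.0135)<.003)]; print("end face",np.percentile(q,[1,50,99],axis=0).round(4))
q=T[(abs(T[:,1])<.03)&(T[:,0]>.02)&(T[:,0]<.04)&(T[:,2]>0)&(T[:,2]<.13)]
for z in np.arange(0,.13,.02):
    e=q[abs(q[:,2]-z)<.006]
    if len(e)>5: print("edge z",z.round(2),len(e),"x",np.median(e[:,0]).round(4),"y",np.percentile(e[:,1],[2,50,98]).round(4))
E
```

```text
clock: 20.1
tcp_pos: [0.5392, 0.1982, 0.2943]
orientation: [-0.004, -0.119, 0.993, -0.003]
wrist_force: [0.7, -0.2, -0.8]
finger_gap: 0.0086
grip_force: 59.2
side 0.93 [326.4, 117.1] 662 [[-0.0243, -0.0082, -0.0112], [0.0056, -0.0052, 0.0579], [0.0289, -0.0018, 0.1125]]
 face y= -0.0049 deg per x, z [-0.22 -0.32] 659
 xz rect ((1.8119010925292969, 49.24882125854492), (128.54310607910156, 55.088096618652344), 89.04276275634766)
end face [[-0.0244 -0.0091 -0.0165]
 [ 0.0092  0.0003 -0.0152]
 [ 0.0283  0.0096 -0.0111]]
edge z 0.0 86 x 0.0281 y [-0.0039  0.0004  0.0042]
edge z 0.02 135 x 0.028 y [-0.0039  0.0004  0.0043]
edge z 0.04 83 x 0.028 y [-0.004   0.0004  0.0044]
edge z 0.06 69 x 0.0278 y [-0.0039  0.0004  0.0046]
edge z 0.08 54 x 0.0279 y [-0.0044  0.0001  0.0044]
edge z 0.1 39 x 0.0278 y [-0.0034  0.0004  0.0048]
```

```bash
python3 -c "
from h import *
print(go([.542,-.1793,.27],down(103.9)))"
```

```text
(array([ 0.731, -3.077,  0.226]), array([-0.005, -0.009, -0.   ]))
```

```bash
python3 -m pendant '[{"travel":[0.06,-0.25,0],"rot":[0,0,0],"fingers":-0.95},{"travel":[0.12,-0.5,0],"rot":[-0.005,-0.009,0],"fingers":-0.95},{"travel":[0.2,-0.85,0.03],"rot":[-0.005,-0.009,0],"fingers":-0.95},{"travel":[0.23,-0.97,0.05],"rot":[-0.005,-0.009,0],"fingers":-0.95}]'
python3 -m pendant '[{"travel":[0.1,-0.4,0],"rot":[0,0,0],"fingers":-0.95},{"travel":[0.2,-0.8,0],"rot":[0,0,0],"fingers":-0.95},{"travel":[0.24,-1,0.05],"rot":[0,0,0],"fingers":-0.95},{"travel":[0.24,-1,0.05],"rot":[0,0,0],"fingers":-0.95}]'
python3 -c "
from h import *
print(go([.542,-.1793,.27],down(103.9)))"
```

```text
clock: 20.75
tcp_pos: [0.54, 0.0777, 0.2895]
orientation: [0.0, -0.119, 0.993, -0.0]
wrist_force: [-0.6, 0.4, -1.7]
finger_gap: 0.0084
grip_force: 59.3
clock: 21.15
tcp_pos: [0.5407, -0.0461, 0.2825]
orientation: [-0.0, -0.118, 0.993, 0.0]
wrist_force: [-0.2, 0.8, -1.3]
finger_gap: 0.0085
grip_force: 59.4
(array([ 0.25 , -1.082,  0.104]), array([ 0.001, -0.   , -0.006]))
```

```bash
python3 -m pendant '[{"travel":[0.1,-0.4,0.02],"rot":[0,0,0],"fingers":-0.95},{"travel":[0.2,-0.8,0.05],"rot":[0,0,-0.006],"fingers":-0.95},{"travel":[0.23,-1,0.1],"rot":[0,0,-0.006],"fingers":-0.95},{"travel":[0.23,-1,0.1],"rot":[0,0,-0.006],"fingers":-0.95}]'
python3 -m pendant '[{"travel":[0.02,-0.082,0],"rot":[0,0,0],"fingers":-0.95},{"travel":[0.02,-0.082,0],"rot":[0,0,0],"fingers":-0.95},{"travel":[0.02,-0.082,0],"rot":[0,0,0],"fingers":-0.95}]'
cat > slot.py <<'E'
from fit import *
def slot(name):
    pose,im,d=wlook(name); print(pose[0].round(4))
    T=pose[1].inv().apply(wcloud(d,np.ones((400,640),bool),pose)-pose[0]); h=pose[0][2]
    q=T[(abs(T[:,2]-(h-.06))<.004)&(T[:,1]>-.13)&(T[:,1]<.06)&(abs(T[:,0])<.07)]
    print("wall tops",len(q),"x",np.percentile(q[:,0],[1,99]).round(4) if len(q) else "")
    hist,e=np.histogram(q[:,1],np.arange(-.13,.06,.002)); print([(round(float(a),3),int(n)) for a,n in zip(e,hist) if n>4])
    for o in env.outline_of("wrist","rack"):
        r=fit("wrist","rack",o["mask"],[548.5,-210.7,np.radians(103.8)],pose); print("rack",o["conf"],r)
E
python3 - <<'E'
from slot import *
slot("w12")
for n in ("side","top"):
    env.read_camera(n)
    for o in env.outline_of(n,"rack"): 
        if o["mask"].sum()>800: print(n,o["conf"],fit(n,"rack",o["mask"],[548.5,-210.7,np.radians(103.8)]))
print(go([.542,-.1793,.27],down(103.9)))
E
```

```text
clock: 21.55
tcp_pos: [0.5427, -0.1685, 0.2701]
orientation: [-0.0, -0.122, 0.993, 0.001]
wrist_force: [-0.6, -0.0, -0.9]
finger_gap: 0.0083
grip_force: 59.6
clock: 21.85
tcp_pos: [0.5427, -0.176, 0.2717]
orientation: [0.001, -0.124, 0.992, 0.001]
wrist_force: [-0.2, 0.3, -1.3]
finger_gap: 0.0086
grip_force: 59.6
[ 0.5427 -0.176   0.2717]
wall tops 1307 x [-0.041   0.0464]
[(-0.08, 24), (-0.078, 37), (-0.076, 38), (-0.064, 57), (-0.062, 13), (-0.06, 58), (-0.058, 131), (-0.056, 145), (-0.054, 99), (-0.018, 15), (-0.016, 135), (-0.014, 139), (-0.012, 141), (0.004, 67), (0.006, 38), (0.008, 110), (0.01, 48)]
rack 0.89 (array([ 548.5, -209.6]), np.float64(103.34), np.float64(0.099))
side 0.67 (array([ 548.8, -211.2]), np.float64(103.74), np.float64(0.034))
(array([ 0.009, -0.021,  0.013]), array([0.001, 0.001, 0.004]))
```

```bash
cat >> slot.py <<'E'
def walls(name):
    z=np.load(name+".npz"); d=z["d"]; pose=(z["p"],R.from_quat(z["q"]))
    T=pose[1].inv().apply(wcloud(d,np.ones((400,640),bool),pose)-pose[0]); h=pose[0][2]
    q=T[(abs(T[:,2]-(h-.06))<.003)&(abs(T[:,0])<.07)]
    for lo,hi in((-.067,-.05),(-.022,-.008),(0,.016)):
        w=q[(q[:,1]>lo)&(q[:,1]<hi)]
        if len(w)<40: continue
        b=[]
        for x in np.arange(-.04,.05,.006):
            e=w[abs(w[:,0]-x)<.003][:,1]
            if len(e)>6: b.append((x,e.min(),e.max()))
        b=np.array(b)
        if len(b)>2: print("wall",len(b),"edges",np.median(b[:,1:],0).round(4),"slopes deg",np.degrees([np.polyfit(b[:,0],b[:,i],1)[0] for i in(1,2)]).round(2),"x",w[:,0].min().round(4),w[:,0].max().round(4),"z",np.median(w[:,2]).round(4)-h)
    m=T[(abs(T[:,1])<.015)&(T[:,0]>.02)&(T[:,0]<.035)&(T[:,2]>.06)&(T[:,2]<.118)]
    print("plate edge x",np.median(m[:,0]).round(4),"y",np.percentile(m[:,1],[2,50,98]).round(4),"z max",m[:,2].max().round(4))
E
python3 -c "
from slot import *
walls('w12')"
```

```text
wall 15 edges [-0.0626 -0.0529] slopes deg [-1.36  0.5 ] x -0.0423 0.0472 z -0.059284917456815606
wall 15 edges [-0.0158 -0.0106] slopes deg [-0.39  0.48] x -0.0422 0.0464 z -0.05918491745681562
wall 9 edges [0.0048 0.0103] slopes deg [-3.25 -0.3 ] x -0.0211 0.0464 z -0.0590849174568156
plate edge x 0.0278 y [-0.0043  0.0004  0.0045] z max 0.1116
```

Slot centre is 3.2 mm to the −y side of the plate, and the yaw agrees. I correct and lower to just above the walls.

```bash
python3 -m pendant '[{"travel":[0.012,-0.027,0.1],"rot":[0,0,0],"fingers":-0.95},{"travel":[0.012,-0.027,0.4],"rot":[0,0,0],"fingers":-0.95},{"travel":[0.012,-0.027,0.65],"rot":[0,0,0],"fingers":-0.95},{"travel":[0.012,-0.027,0.69],"rot":[0,0,0],"fingers":-0.95},{"travel":[0.012,-0.027,0.69],"rot":[0,0,0],"fingers":-0.95},{"travel":[0.012,-0.027,0.69],"rot":[0,0,0],"fingers":-0.95}]'
python3 - <<'E'
from slot import *
pose=wlook("w13")[0]; print(pose[0]); walls("w13"); print(go([.542,-.1793,.27],down(103.9))[1])
E
```

```text
clock: 22.75
tcp_pos: [0.5425, -0.1809, 0.1898]
orientation: [0.001, -0.123, 0.992, 0.0]
wrist_force: [0.1, 0.3, -0.7]
finger_gap: 0.0085
grip_force: 59.5
[ 0.54251042 -0.18094907  0.18980217]
wall 15 edges [-0.0575 -0.0501] slopes deg [-0.65  0.04] x -0.0434 0.0455 z -0.05930216538660485
wall 14 edges [-0.0111 -0.0086] slopes deg [-0.08  0.61] x -0.0381 0.0457 z -0.05920216538660486
wall 15 edges [0.0105 0.0154] slopes deg [-0.87 -0.08] x -0.0382 0.0456 z -0.05930216538660485
plate edge x 0.0279 y [-0.0043  0.0004  0.0045] z max 0.1113
[-0.001  0.003  0.003]
```

```bash
sed -i 's/(-.022,-.008),(0,.016)/(-.022,0),(.001,.022)/; s/(-.067,-.05)/(-.067,-.042)/' slot.py; python3 -c "
from slot import *
walls('w13'); slot('w14'); walls('w14')"
```

```text
wall 15 edges [-0.0575 -0.0482] slopes deg [-0.65  0.01] x -0.0437 0.0462 z -0.05920216538660486
wall 14 edges [-0.0111 -0.0068] slopes deg [-0.08  3.02] x -0.0381 0.0457 z -0.05920216538660486
wall 15 edges [0.0105 0.0155] slopes deg [-0.87  0.31] x -0.0382 0.0456 z -0.05930216538660485
plate edge x 0.0279 y [-0.0043  0.0004  0.0045] z max 0.1113
[ 0.5428 -0.1811  0.1903]
wall tops 2220 x [-0.0397  0.0456]
[(-0.076, 20), (-0.074, 60), (-0.072, 55), (-0.07, 56), (-0.058, 134), (-0.056, 6), (-0.054, 196), (-0.052, 224), (-0.05, 256), (-0.048, 39), (-0.012, 125), (-0.01, 183), (-0.008, 143), (-0.006, 63), (0.01, 181), (0.012, 226), (0.014, 213), (0.016, 31)]
rack 0.85 (array([ 548.8, -209.9]), np.float64(103.18), np.float64(0.128))
wall 15 edges [-0.0568 -0.0479] slopes deg [-1.12  0.04] x -0.0439 0.047 z -0.059153522490998506
wall 14 edges [-0.0107 -0.0068] slopes deg [0.72 4.57] x -0.0385 0.0457 z -0.059253522490998495
wall 15 edges [0.0107 0.0159] slopes deg [-0.4   0.23] x -0.0386 0.0457 z -0.059253522490998495
plate edge x 0.0279 y [-0.0043  0.0004  0.0046] z max 0.1119
```

```bash
python3 -m pendant '[{"travel":[0,0.015,0],"rot":[0,0,0],"fingers":-0.95},{"travel":[0,0.015,0.08],"rot":[0,0,0],"fingers":-0.95},{"travel":[0,0.015,0.16],"rot":[0,0,0],"fingers":-0.95},{"travel":[0,0.015,0.2],"rot":[0,0,0],"fingers":-0.95},{"travel":[0,0.015,0.2],"rot":[0,0,0],"fingers":-0.95},{"travel":[0,0.015,0.2],"rot":[0,0,0],"fingers":-0.95}]'
python3 - <<'E'
from slot import *
slot("w15"); walls("w15"); pose=tool(); print(pose[1].inv().apply(pose[2]["wrist_force"]).round(1), pose[2]["ft_torque"])
E
```

```text
clock: 23.5
tcp_pos: [0.5412, -0.1786, 0.1642]
orientation: [0.0, -0.123, 0.992, 0.001]
wrist_force: [0.1, 0.3, -0.7]
finger_gap: 0.0084
grip_force: 59.5
[ 0.5412 -0.1786  0.1642]
wall tops 2731 x [-0.0404  0.0444]
[(-0.078, 55), (-0.076, 73), (-0.074, 73), (-0.072, 42), (-0.064, 5), (-0.062, 93), (-0.06, 99), (-0.058, 81), (-0.056, 258), (-0.054, 283), (-0.052, 242), (-0.016, 13), (-0.014, 234), (-0.012, 235), (-0.01, 221), (-0.008, 48), (0.006, 105), (0.008, 180), (0.01, 244), (0.012, 124)]
rack 0.69 (array([ 548.2, -209.7]), np.float64(103.93), np.float64(0.123))
wall 15 edges [-0.0603 -0.0506] slopes deg [0.01 0.35] x -0.0447 0.0453 z -0.05919900502195467
wall 13 edges [-0.0139 -0.008 ] slopes deg [-0.18  2.23] x -0.0276 0.0445 z -0.059299005021954676
wall 13 edges [0.0072 0.0131] slopes deg [-3.61  1.  ] x -0.0274 0.0452 z -0.05919900502195467
plate edge x 0.0278 y [-0.0138  0.0004  0.0131] z max 0.1113
[-1.1 -0.2  0.1] [-0.04680573  0.01979035 -0.0302656 ]
```

The plate's lower end is 10 mm into the slot, centred to under 1 mm, no contact. Lowering on.

```bash
python3 -m pendant '[{"travel":[0,-0.005,0.08],"rot":[0,0,0],"fingers":-0.95},{"travel":[0,-0.005,0.16],"rot":[0,0,0],"fingers":-0.95},{"travel":[0,-0.005,0.24],"rot":[0,0,0],"fingers":-0.95},{"travel":[0,-0.005,0.29],"rot":[0,0,0],"fingers":-0.95},{"travel":[0,-0.005,0.29],"rot":[0,0,0],"fingers":-0.95}]'
python3 -m pendant '[{"travel":[0,0,0.01],"rot":[0,0,0],"fingers":-0.95},{"travel":[0,0,0.02],"rot":[0,0,0],"fingers":-0.95},{"travel":[0,0,0.025],"rot":[0,0,0],"fingers":-0.95},{"travel":[0,0,0.025],"rot":[0,0,0],"fingers":-0.95}]'
```

```text
clock: 24.1
tcp_pos: [0.5406, -0.1788, 0.1282]
orientation: [-0.001, -0.123, 0.992, 0.001]
wrist_force: [1.1, 0.4, -2.2]
finger_gap: 0.0082
grip_force: 59.5
clock: 24.5
tcp_pos: [0.5417, -0.1793, 0.127]
orientation: [0.001, -0.123, 0.992, 0.0]
wrist_force: [0.3, 0.1, -0.8]
finger_gap: 0.0082
grip_force: 59.5
```

```bash
for i in 1; do :; done; python3 -m pendant '[{"travel":[0,0,0.008],"rot":[0,0,0],"fingers":-0.95},{"travel":[0,0,0.01],"rot":[0,0,0],"fingers":-0.95},{"travel":[0,0,0.01],"rot":[0,0,0],"fingers":-0.95}]'
python3 -m pendant '[{"travel":[0,0,0.008],"rot":[0,0,0],"fingers":-0.95},{"travel":[0,0,0.01],"rot":[0,0,0],"fingers":-0.95},{"travel":[0,0,0.01],"rot":[0,0,0],"fingers":-0.95}]'
```

```text
clock: 24.8
tcp_pos: [0.5416, -0.1792, 0.1256]
orientation: [0.0, -0.123, 0.992, 0.001]
wrist_force: [-0.7, -0.1, -0.5]
finger_gap: 0.0081
grip_force: 59.5
clock: 25.1
tcp_pos: [0.5415, -0.1792, 0.1243]
orientation: [0.0, -0.123, 0.992, 0.001]
wrist_force: [-0.1, -0.6, -1.6]
finger_gap: 0.0083
grip_force: 59.5
```

```bash
python3 -m pendant '[{"travel":[0,0,0.006],"rot":[0,0,0],"fingers":-0.95},{"travel":[0,0,0.008],"rot":[0,0,0],"fingers":-0.95},{"travel":[0,0,0.008],"rot":[0,0,0],"fingers":-0.95}]'
python3 -m pendant '[{"travel":[0,0,0.006],"rot":[0,0,0],"fingers":-0.95},{"travel":[0,0,0.006],"rot":[0,0,0],"fingers":-0.95},{"travel":[0,0,0.006],"rot":[0,0,0],"fingers":-0.95}]'
```

```text
clock: 25.4
tcp_pos: [0.5418, -0.1793, 0.1238]
orientation: [0.001, -0.123, 0.992, 0.0]
wrist_force: [-1.2, 0.6, 2.3]
finger_gap: 0.0082
grip_force: 60.2
clock: 25.7
tcp_pos: [0.5419, -0.1794, 0.1238]
orientation: [0.001, -0.123, 0.992, 0.0]
wrist_force: [-1.5, 0.8, 6.5]
finger_gap: 0.0086
grip_force: 60.9
```

The plate has bottomed out at about 8 N, so I release it gently and withdraw straight up.

```bash
python3 -m pendant '[{"travel":[0,0,0],"rot":[0,0,0],"fingers":-0.75},{"travel":[0,0,0],"rot":[0,0,0],"fingers":-0.65},{"travel":[0,0,0],"rot":[0,0,0],"fingers":-0.5},{"travel":[0,0,0],"rot":[0,0,0],"fingers":-0.4},{"travel":[0,0,0],"rot":[0,0,0],"fingers":-0.4},{"travel":[0,0,0],"rot":[0,0,0],"fingers":-0.4}]'
python3 -m pendant '[{"travel":[0,0,-0.1],"rot":[0,0,0],"fingers":-0.4},{"travel":[0,0,-0.3],"rot":[0,0,0],"fingers":-0.4},{"travel":[0,0,-0.6],"rot":[0,0,0],"fingers":-0.4},{"travel":[0,0,-1],"rot":[0,0,0],"fingers":-0.4},{"travel":[0,0,-1],"rot":[0,0,0],"fingers":-0.4},{"travel":[0,0,-1],"rot":[0,0,0],"fingers":-0.4}]'
python3 - <<'E'
from fit import *
S=np.array([.5411,-.1800,.01]); a=np.radians(103.8); ax=np.c_[[np.cos(a),np.sin(a),0],[-np.sin(a),np.cos(a),0],[0,0,1]]
def rep(n,P):
    T=(P-S)@ax; T=T[(abs(T[:,0])<.02)&(abs(T[:,1])<.045)&(T[:,2]>.055)&(T[:,2]<.16)]
    if len(T)<20: return
    print(n,len(T),np.percentile(T,[1,50,99],axis=0).round(4).tolist())
    t=T[T[:,2]>.122]; print("  top",len(t),np.percentile(t,[2,50,98],axis=0).round(4).tolist() if len(t) else "")
F=np.ones((400,640),bool)
pose,im,d=wlook("w16"); rep("wrist",wcloud(d,F,pose))
for n in("side","top"):
    im,d=env.read_camera(n); rep(n,cloud(n,d,F)); cv2.imwrite(f"pics/{n}9.png",im)
    for t in("dish","beaker","jar","wash_bottle","spatula"):
        for o in env.outline_of(n,t)[:1]: print(n,t,o["conf"],np.median(cloud(n,d,o["mask"]),0).round(3))
E
```

```text
clock: 26.3
tcp_pos: [0.5415, -0.1792, 0.1226]
orientation: [0.0, -0.123, 0.992, 0.001]
wrist_force: [0.1, -0.1, 0.6]
finger_gap: 0.0258
grip_force: 0.0
clock: 26.9
tcp_pos: [0.5425, -0.1799, 0.2452]
orientation: [0.002, -0.123, 0.992, -0.001]
wrist_force: [-0.8, -0.0, -1.1]
finger_gap: 0.0254
grip_force: 0.0
wrist 928 [[-0.004, -0.0265, 0.0646], [0.0006, 0.0052, 0.1289], [0.0048, 0.0273, 0.1306]]
  top 806 [[-0.004, -0.0259, 0.1267], [0.0006, 0.0012, 0.1291], [0.0047, 0.0265, 0.1305]]
side 537 [[-0.0066, -0.0258, 0.0567], [-0.0045, 0.0021, 0.1], [0.0037, 0.0278, 0.1304]]
  top 119 [[-0.0056, -0.0238, 0.1225], [-0.0025, 0.0013, 0.1281], [0.0045, 0.0269, 0.1313]]
side dish 0.93 [ 0.651 -0.014  0.006]
side beaker 0.74 [0.527 0.247 0.009]
side jar 0.81 [0.736 0.093 0.057]
side wash_bottle 0.76 [ 0.502 -0.428  0.11 ]
side spatula 0.71 [0.315 0.267 0.002]
top 46 [[-0.0003, -0.0257, 0.0559], [0.0043, 0.0157, 0.1039], [0.0136, 0.0313, 0.1337]]
  top 14 [[-0.0003, -0.0242, 0.1253], [0.0023, 0.0166, 0.1284], [0.0045, 0.0253, 0.1343]]
top dish 0.8 [ 0.646 -0.009  0.007]
top beaker 0.76 [0.554 0.422 0.047]
top jar 0.74 [0.732 0.108 0.083]
top wash_bottle 0.65 [ 0.495 -0.41   0.128]
top spatula 0.75 [0.311 0.272 0.003]
```

The plate stands upright, its top 130 mm above the slot floor and centred to about 1 mm. The bystanders have not moved; the side camera's odd beaker report is a false detection, since the top view agrees with the start.

```bash
python3 -c "
from workcell import env
print(env.hand_in())"
```

```text
the job is handed in; nothing more can be done
None
```

The plate was laid and released on the rest against the stop, then taken by its upper end and stood in the empty slot, centred to about 1 mm, fully down and released; job handed in at about 27 s.

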